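# Turn the condiment row around

## Robot

A 7-joint arm with a two-finger parallel gripper is mounted at the origin on the work surface. World frame = base frame: x ahead of the robot, y to its left, z up, the work surface at z = 0. Lengths are in m, angles in rad, forces in N, time in s.
With the tool pointing down it reaches from about 0.425 to 0.875 m from the base axis. Payload 8.4 kg.
Tool frame: the origin (TCP) lies at the very end of the fingers, on their centre line; the grasp point (between the pads) lies manip.hold_point_z behind it (manip.hold_point_z is the distance from the TCP to the grasp point, in m); x points along the fingers, z is the direction in which the jaws open and shut, and the axes are right-handed (so a half turn about x gives the same grasp; the last joint's range is limited). The gripper opens to 87 mm and grips with 3 to 60 N. Pads are 19 mm wide; open, the fingers measure 117 mm over their backs; the gripper's body (75 mm by 190 mm) begins 51 mm behind the grasp point.
Start: joints at [-1.379, 0.333, 0.04, 1.465, -0.013, 1.343, -0.059], TCP at [0.186, 0.623, 0.187] pointing down, gripper open.
Joint ranges: [-2.58, 2.58], [-0.38, 2.09], [-1.3, 1.39], [0.25, 2.4], [-1.5, 4.64], [0.08, 2.09], [-2.65, 2.65]. Speed limits (rad/s): [2.22, 2.22, 2.79, 2.79, 3.14, 3.14, 3.14].

## Interface

Orientations are given as a unit quaternion [x, y, z, w].
In Python, from plant import telemetry, eyes, workorder, spotter, manip gives the robot as it stands. The module is installed in compiled form; this text tells all that it offers.
- The arm moves only by the tool play_rows, never from a script. Its argument "deltas" is text: rows parted by semicolons, each of 7 numbers parted by spaces: the shift along the tool's x, y, z normalised to -1 to 1, where 1 is 0.05 m, then the turn, a rotation vector about the tool's x, y, z normalised to -1 to 1, where 1 is pi/2 rad, then the finger opening in mm, from 0 to 87. A call has 1 to 12 rows; each row shifts and turns the commanded pose from where the row before left it, along the tool's axes as they then stand; what a row does not reach is not made up. A row lasts 1/8 s, in which the tool goes at most 62.5 mm and 10.7 degrees, less where a joint would pass 70% of its speed; a pose out of reach is approached as far as the arm can. A call with a number of a shift or a turn outside -1 to 1 is refused whole. A call with a gripper value outside its range is refused whole. The fingers move at their own pace and stop on an object; the grip force is fixed at half the most. Time passes only in rows, so rows that do not move let the fingers close. It gives the time, the measured TCP pose, the force and the opening at its end, in the units of the state.
- telemetry.sense(): the state, without advancing time (a new reading comes with each control period).
- eyes.capture(name): name is "scene" or "top"; returns a dict with "pixels" (480x640x3 uint8, red, green, blue), "camera_matrix" (3x3 intrinsics, pixels), "k1" (the pictures are not rectified: a ray, as slopes to the right and down, at radius r is drawn at 1 + k1 r^2 times it, then the intrinsics apply), "camera_from_world" (4x4, takes a point from world to camera coordinates). Camera axes: x right, y up, looking along -z (the intrinsics and any distortion apply to the point x, -y, -z); pixel columns grow to the right and rows downward; lengths in m; the calibration is good to about 2 mm. A picture is of the moment at which its call begins. There is no depth.
- workorder.close_job(): hands the job in, once; it reports no verdict.
Trained networks look in a picture, given as the dict that the camera call returned (one of the last four; its "shot" number tells which), for a name from the list of things; names that differ only in an ending like _2 or _b are one class to them, and where a whole thing is asked for, a point or a joint stands for the part that bears it (a point fixed in the world has none). Each returns a list of dicts, best first, with "p" (0 to 1); they miss things now and then, are a little off and sometimes report something else, mostly with a low value. They report only what shows in the picture. A call takes as long as a camera call. They do not tell look-alikes from the thing itself.
- spotter.find_in(picture, label): "uv" ([column, row] in pixels, amid what is visible of it).
- spotter.trace(picture, label): "region" (480x640 bool, what is visible of it) and "uv" ([column, row] in pixels, amid what is visible of it).
- spotter.tip_of(picture, label): "uv" ([column, row] in pixels: a listed point, or the origin of a listed thing).
The state is a dict: "clock": time; "joint_positions": joint angles; "dq": joint speeds; "joint_efforts": joint torques, N m; "ee_pos": TCP position; "tcp_rot": TCP orientation; "wrist_force": force on the tool from outside, world axes, zero at the start; "moment": the same for the moment, N m; "finger_gap": finger opening in m.
Only numpy, scipy, OpenCV 4.12 (cv2) and the standard library are available. Lean on these libraries where they do the work, as an engineer would, in place of code of your own. Each camera call takes 0.05 s, during which the arm holds its last target.

## Task

The cook now works from the other side of the shelf: move the four containers standing in a row in the steel tray into the four bays of the brown wooden rack, one to a bay, in reverse order, so that the one at the left end of the tray ends in the bay at the right end of the rack, the second from the left in the second bay from the right, and so on. Keep them upright, set each one down on the floor of its bay without dropping it, and leave all four standing there.

Things in the scene. Friction and masses are not known exactly. Their poses are not given: they have to be found in the camera images.
- tray: Steel tray, 74 (x) by 293 mm (y); floor 3 mm, rim 10 mm high, 5 mm thick, no dividers. In it four cork pads in a row, centred at x = 0, y = +108, +36, -36, -108 mm, each with a container on it at the start; pad tops are 7 mm above the table. Fixed. Origin: centre of underside, on the table; z up, y along the row to the robot's left (within 25 degrees), x across it, away from the robot.
- rack: Empty brown wooden rack beside the tray (left or right), 74 (x) by 293 mm (y); four open bays in a row, centred at x = 0, y = +108, +36, -36, -108 mm, each 64 by 67 mm inside. Floor top 6 mm, tops of rim and dividers (5 mm thick) 13 mm above the table. Fixed. Origin: centre of underside, on the table; z up, y along the row to the robot's left (within 25 degrees), x across it, away from the robot.
- mill: Dark wood pepper mill, the tallest container: turned, 100 mm high, foot 42 mm in diameter up to 30 mm, neck 34 mm in diameter from 42 to 76 mm above the underside (grip there, best at 60 mm), head 40 mm in diameter above it. 85 to 170 g. Stands upright at the start, may be taken at any yaw. Origin: centre of its underside; z up.
- shaker: Stainless steel shaker: plain cylinder 38 mm in diameter, 62 mm high, with a domed pierced steel top, 76 mm high in all; grip at about 45 mm. 75 to 155 g. Stands upright at the start, may be taken at any yaw. Origin: centre of its underside; z up.
- jar: Small glass jar with a cork stopper: body 44 mm in diameter with straight sides to 52 mm, stopper 30 mm in diameter, 74 mm high in all; grip at about 40 mm. 90 to 180 g. Stands upright at the start, may be taken at any yaw. Origin: centre of its underside; z up.
- cup: White ceramic toothpick cup, empty and open at the top, the lowest container: straight, 41 mm in diameter, 60 mm high, wall 4 mm; grip at about 40 mm. 70 to 140 g. Stands upright at the start, may be taken at any yaw. Origin: centre of its underside; z up.
- pad_round: Round cork pad, 56 mm in diameter, under the pepper mill at the start, fixed inside the steel tray, 4 mm thick. Origin: centre of its underside, on the tray floor; it does not move when its container is taken away, so it keeps showing where that container stood.
- pad_square: Square cork pad, 50 mm by 50 mm, under the shaker at the start, fixed inside the steel tray, 4 mm thick. Origin: centre of its underside, on the tray floor; it does not move when its container is taken away, so it keeps showing where that container stood.
- pad_hex: Six-sided cork pad, 60 mm across corners, under the glass jar at the start, fixed inside the steel tray, 4 mm thick. Origin: centre of its underside, on the tray floor; it does not move when its container is taken away, so it keeps showing where that container stood.
- pad_oblong: Oblong cork pad, 60 mm (across the row) by 42 mm, under the ceramic cup at the start, fixed inside the steel tray, 4 mm thick. Origin: centre of its underside, on the tray floor; it does not move when its container is taken away, so it keeps showing where that container stood.
Mind the look-alikes: they are no part of the job. Leave any green look-alike of the mill alone. Leave any yellow look-alike of the shaker alone.

How it is judged:
At the end, for the whole second after the job is handed in: Each container stands at rest, upright (within 0.1 rad), on the rack floor (underside 3 to 9 mm above the rack's underside), within 15 mm along and across of the centre of its bay: one whose pad lies at y in the tray's frame stands at -y in the rack's frame (((y of pad_round in the frame of tray between 0.088 and 0.128 m and y of mill in the frame of rack between -0.123 and -0.093 m) or (y of pad_round in the frame of tray between 0.016 and 0.056 m and y of mill in the frame of rack between -0.051 and -0.021 m) or (y of pad_round in the frame of tray between -0.056 and -0.016 m and y of mill in the frame of rack between 0.021 and 0.051 m) or (y of pad_round in the frame of tray between -0.128 and -0.088 m and y of mill in the frame of rack between 0.093 and 0.123 m)) and x of mill in the frame of rack between -0.015 and 0.015 m and z of mill in the frame of rack between 0.003 and 0.009 m and angle between each of mill, shaker, jar, cup's own z axis and vertical below 0.1 rad and linear speed of each of mill, shaker, jar, cup below 0.02 m/s and ((y of pad_square in the frame of tray between 0.088 and 0.128 m and y of shaker in the frame of rack between -0.123 and -0.093 m) or (y of pad_square in the frame of tray between 0.016 and 0.056 m and y of shaker in the frame of rack between -0.051 and -0.021 m) or (y of pad_square in the frame of tray between -0.056 and -0.016 m and y of shaker in the frame of rack between 0.021 and 0.051 m) or (y of pad_square in the frame of tray between -0.128 and -0.088 m and y of shaker in the frame of rack between 0.093 and 0.123 m)) and x of shaker in the frame of rack between -0.015 and 0.015 m and z of shaker in the frame of rack between 0.003 and 0.009 m and ((y of pad_hex in the frame of tray between 0.088 and 0.128 m and y of jar in the frame of rack between -0.123 and -0.093 m) or (y of pad_hex in the frame of tray between 0.016 and 0.056 m and y of jar in the frame of rack between -0.051 and -0.021 m) or (y of pad_hex in the frame of tray between -0.056 and -0.016 m and y of jar in the frame of rack between 0.021 and 0.051 m) or (y of pad_hex in the frame of tray between -0.128 and -0.088 m and y of jar in the frame of rack between 0.093 and 0.123 m)) and x of jar in the frame of rack between -0.015 and 0.015 m and z of jar in the frame of rack between 0.003 and 0.009 m and ((y of pad_oblong in the frame of tray between 0.088 and 0.128 m and y of cup in the frame of rack between -0.123 and -0.093 m) or (y of pad_oblong in the frame of tray between 0.016 and 0.056 m and y of cup in the frame of rack between -0.051 and -0.021 m) or (y of pad_oblong in the frame of tray between -0.056 and -0.016 m and y of cup in the frame of rack between 0.021 and 0.051 m) or (y of pad_oblong in the frame of tray between -0.128 and -0.088 m and y of cup in the frame of rack between 0.093 and 0.123 m)) and x of cup in the frame of rack between -0.015 and 0.015 m and z of cup in the frame of rack between 0.003 and 0.009 m); the robot touches nothing.
It fails at once if one of the four containers is tipped over (more than about 35 degrees) (angle between any of mill, shaker, jar, cup's own z axis and vertical above 0.6 rad).
It fails at once if one of the four containers is dropped or thrown (faster than 0.7 m/s out of the fingers, a fall of about 25 mm) ((contact force between the fingers and mill below 0.05 N and linear speed of mill above 0.7 m/s) or (contact force between the fingers and shaker below 0.05 N and linear speed of shaker above 0.7 m/s) or (contact force between the fingers and jar below 0.05 N and linear speed of jar above 0.7 m/s) or (contact force between the fingers and cup below 0.05 N and linear speed of cup above 0.7 m/s)).
It also fails if it takes over 117 s, if anything falls off the work surface, if the arm or the gripper's body presses on something with over 40 N, if the wrist force passes 120 N, or if a joint passes its speed limit or range.

## Working session

There is one attempt and no reset: what is moved stays moved. The work goes in short steps, Python scripts to look and compute and a tool call to move; the robot and the scene stay as the last step left them, time stands still between calls to the robot, and variables do not carry over. Pictures are saved under pics/ and viewed, and the job is handed in when it is done.

Besides the shell and the picture viewer there is one more tool, called after "Request:" as name(argument=value, ...), one argument or row to a line, values as JSON. play_rows: Moves the arm, as the interface text tells. Scaled input: -1 to 1 covers 0.05 m each way for a shift and pi/2 rad each way for a turn. Its arguments: {"type":"object","properties":{"deltas":{"type":"string"}},"required":["deltas"]}

```bash
mkdir -p pics; ls; python3 - <<'E'
from plant import telemetry, eyes, manip
import cv2
print(telemetry.sense()); print(manip.hold_point_z)
for n in("scene","top"):
    p=eyes.capture(n); print(n,p['camera_matrix'],p['k1'],p['camera_from_world'],p['shot'])
    cv2.imwrite(f'pics/{n}0.png',p['pixels'][:,:,::-1])
E
```

```text
pics
{'clock': 0.0, 'joint_positions': array([-1.37919551,  0.33390902,  0.03986969,  1.46631681, -0.01341389,
        1.34329709, -0.05850368]), 'dq': array([-6.78859667e-04, -1.25930641e-03,  1.49931132e-03, -2.77124989e-04,
       -2.90087405e-04,  1.48406289e-03, -5.11912271e-05]), 'joint_efforts': array([-7.09758319e-05, -6.56357145e+01,  1.33541912e+00, -4.03822696e+01,
       -5.96636860e-02,  4.42931021e-02,  1.69327950e-04]), 'ee_pos': array([0.18623566, 0.62217338, 0.1858382 ]), 'tcp_rot': array([-0.42265217,  0.56762297,  0.42189511,  0.566722  ]), 'wrist_force': array([ 0.26582299, -0.84920864, -0.5384313 ]), 'moment': array([-0.02364312, -0.00517475, -0.03733098]), 'finger_gap': 0.08716521257828085}
0.0187
scene [[486.90248461   0.         322.32299336]
 [  0.         486.90248461 243.96713441]
 [  0.           0.           1.        ]] -0.06304296269286323 [[ 0.77249809  0.63501593 -0.00121493 -0.37977809]
 [-0.53147708  0.64758759  0.54604251  0.24182868]
 [ 0.34753247 -0.42117109  0.83775659 -1.04316231]
 [ 0.          0.          0.          1.        ]] 1
top [[443.47685794   0.         316.72562668]
 [  0.         443.47685794 234.88009793]
 [  0.           0.           1.        ]] -0.009404295179806416 [[-0.02859398 -0.99958763  0.00263658  0.02086004]
 [ 0.98734477 -0.02783195  0.15612712 -0.51037929]
 [-0.15598936  0.00706751  0.98773345 -0.81177123]
 [ 0.          0.          0.          1.        ]] 2
```

View pics/scene0.png

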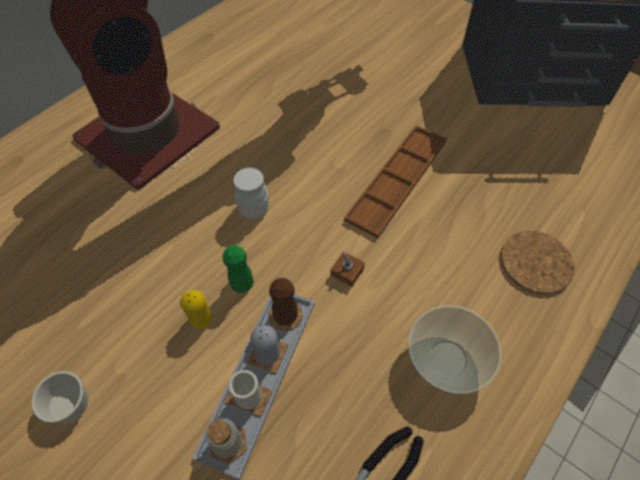

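View pics/top0.png

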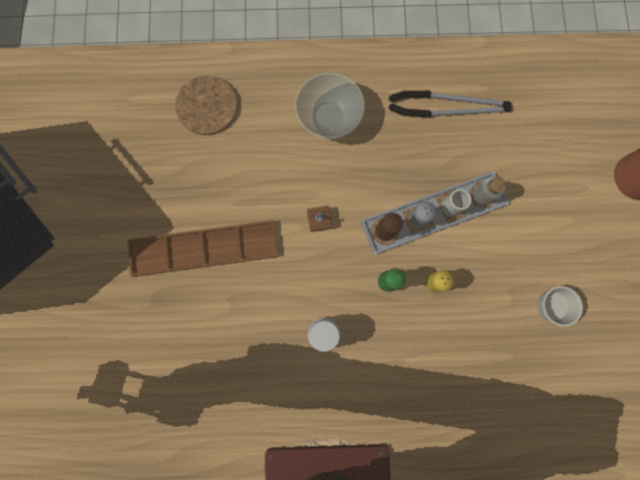

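```bash
cat > h.py <<'E'
import numpy as np, cv2
from scipy.optimize import minimize
def dist(c): return np.array([c['k1'],0,0,0,0.])
def proj(c,P):
    P=np.atleast_2d(P); M=c['camera_from_world']
    q=P@M[:3,:3].T+M[:3,3]; q=q*[1,-1,-1]
    return cv2.projectPoints(q.reshape(-1,1,3),np.zeros(3),np.zeros(3),c['camera_matrix'],dist(c))[0].reshape(-1,2)
def back(c,uv,z):
    s=cv2.undistortPoints(np.array(uv,float).reshape(-1,1,2),c['camera_matrix'],dist(c)).reshape(-1,2)
    M=c['camera_from_world'];R=M[:3,:3];o=-R.T@M[:3,3]
    d=np.c_[s[:,0],-s[:,1],-np.ones(len(s))]@R
    return o+d*((z-o[2])/d[:,2])[:,None]
def hullmask(c,pts):
    m=np.zeros((480*4,640*4),np.uint8)
    h=cv2.convexHull((proj(c,pts)*4+1.5).astype(np.float32)).round().astype(np.int32)
    cv2.fillConvexPoly(m,h,255); return cv2.resize(m,(640,480),interpolation=cv2.INTER_AREA)/255.
def boxpts(p,h,lx=.074,ly=.293):
    x,y,a=p; c,s=np.cos(a),np.sin(a)
    return np.array([[x+c*u-s*v,y+s*u+c*v,z] for u in(-lx/2,lx/2) for v in(-ly/2,ly/2) for z in(0,h)])
def cyl(x,y,prof):
    t=np.linspace(0,2*np.pi,40)
    return np.vstack([np.c_[x+r*np.cos(t),y+r*np.sin(t),np.full(40,z)] for r,z in prof])
def fit(views,model,p0,steps):
    def cost(p):
        return sum(np.abs(hullmask(c,model(p))-m).sum() for c,m in views)
    sim=np.vstack([p0]+[np.array(p0)+np.eye(len(p0))[i]*steps[i] for i in range(len(p0))])
    r=minimize(cost,p0,method='Nelder-Mead',options=dict(initial_simplex=sim,xatol=1e-4,fatol=.1))
    return r.x,r.fun
def grab(eyes,n,fn=None):
    p=eyes.capture(n)
    if fn: cv2.imwrite(fn,p['pixels'][:,:,::-1])
    return p
E
python3 - <<'E'
from plant import eyes, spotter
from h import *
S=grab(eyes,'scene');T=grab(eyes,'top')
res={}
for n in ['tray','rack','mill','shaker','jar','cup']:
    for k,c in(('S',S),('T',T)):
        L=spotter.trace(c,n)
        for d in L[:3]:
            print(n,k,round(d['p'],2),np.round(d['uv'],1),d['region'].sum(), back(c,[d['uv']],.03).round(3)[0][:2])
        if L: res[n+k]=L[0]['region']
    L=spotter.tip_of(T,n); print('  tip',[(round(d['p'],2),back(T,[d['uv']],0.007)[0].round(4)) for d in L[:3]])
np.savez('m.npz',**res)
import pickle;pickle.dump((S,T),open('c.pkl','wb'))
for n in['pad_round','pad_square','pad_hex','pad_oblong']:
    print(n,[(k,round(d['p'],2),back(c,[d['uv']],.007).round(4)[0][:2]) for k,c in(('S',S),('T',T)) for d in spotter.find_in(c,n)[:2]])
E
```

```text
tray S 0.87 [245.5 415.2] 4165 [ 0.59  -0.293]
tray T 0.72 [434.7 218.9] 2562 [ 0.538 -0.225]
  tip [(0.63, array([ 0.5442, -0.2359,  0.007 ]))]
rack S 0.66 [396.  180.1] 4525 [0.506 0.205]
rack T 0.67 [200.2 247.1] 5511 [0.495 0.232]
rack T 0.19 [456.7 201.8] 562 [ 0.571 -0.271]
  tip [(0.68, array([0.4987, 0.2312, 0.007 ]))]
mill S 0.96 [282.7 303.8] 1115 [ 0.513 -0.127]
mill S 0.7 [237.4 267.7] 1066 [ 0.409 -0.125]
mill T 0.93 [388.3 281.7] 528 [ 0.418 -0.128]
mill T 0.87 [388.9 226.2] 588 [ 0.526 -0.135]
mill T 0.46 [412.  227.1] 254 [ 0.522 -0.18 ]
  tip [(0.82, array([ 0.4206, -0.1268,  0.007 ])), (0.57, array([ 0.5148, -0.1363,  0.007 ])), (0.49, array([ 0.5399, -0.1977,  0.007 ]))]
shaker S 0.8 [262.9 340.9] 925 [ 0.532 -0.194]
shaker T 0.68 [421.  214.6] 490 [ 0.547 -0.199]
shaker T 0.61 [435.8 278.6] 539 [ 0.421 -0.219]
  tip [(0.9, array([ 0.4198, -0.2182,  0.007 ])), (0.87, array([ 0.5454, -0.1989,  0.007 ]))]
jar T 0.96 [489.  190.5] 648 [ 0.592 -0.337]
jar T 0.63 [413.8 226. ] 253 [ 0.525 -0.184]
  tip [(0.68, array([ 0.5973, -0.3365,  0.007 ]))]
cup S 0.66 [245.1 389.3] 1008 [ 0.563 -0.266]
cup S 0.3 [223.6 438.9] 1144 [ 0.589 -0.336]
cup T 0.76 [455.9 198.8] 549 [ 0.577 -0.27 ]
cup T 0.7 [472.5 198.1] 159 [ 0.577 -0.303]
  tip [(0.59, array([ 0.5725, -0.268 ,  0.007 ]))]
pad_round [('S', 0.63, array([ 0.5354, -0.1386])), ('S', 0.24, array([ 0.5054, -0.118 ])), ('T', 0.72, array([ 0.5137, -0.1109]))]
pad_square [('S', 0.71, array([ 0.5541, -0.2652])), ('S', 0.59, array([ 0.5633, -0.2009])), ('T', 0.67, array([ 0.5125, -0.103 ])), ('T', 0.62, array([ 0.5306, -0.1792]))]
pad_hex [('S', 0.4, array([ 0.5826, -0.2859]))]
pad_oblong [('S', 0.85, array([ 0.5904, -0.2645])), ('T', 0.82, array([ 0.5501, -0.2588])), ('T', 0.26, array([ 0.5234, -0.1392]))]
```

```bash
python3 - <<'E'
from h import *
import pickle
S,T=pickle.load(open('c.pkl','rb'));m=np.load('m.npz')
print('rack',[fit(v,lambda p:boxpts(p,.013),[.499,.231,.05],[.01,.01,.05]) for v in([(S,m['rackS'])],[(T,m['rackT'])],[(S,m['rackS']),(T,m['rackT'])])])
z=.007
prof={'mill':[(.021,z),(.021,z+.03),(.02,z+.076),(.02,z+.094),(.014,z+.1)],
'shaker':[(.019,z),(.019,z+.062),(.013,z+.073),(.003,z+.076)],
'jar':[(.022,z),(.022,z+.052),(.015,z+.056),(.015,z+.074)],'cup':[(.0205,z),(.0205,z+.06)]}
from plant import spotter,eyes
import cv2
S=grab(eyes,'scene');T=grab(eyes,'top')
g={'mill':(.515,-.133),'shaker':(.54,-.199),'cup':(.57,-.268),'jar':(.592,-.337)}
out=[S['pixels'][:,:,::-1].copy(),T['pixels'][:,:,::-1].copy()]
for n in g:
    V=[]
    for c in(S,T):
        uv=proj(c,[[*g[n],.04]])[0]
        L=[d for nn in([n,'cup'] if n=='jar' else [n]) for d in spotter.trace(c,nn) if np.hypot(*(d['uv']-uv))<16]
        V.append((c,L[0]['region']) if L else None)
    for vs in([V[0]],[V[1]],V):
        vs=[v for v in vs if v]
        if vs: 
            p,f=fit(vs,lambda p:cyl(p[0],p[1],prof[n]),g[n],[.01,.01]);print(n,p.round(4),round(f))
    for i,c in enumerate((S,T)):
        h=cv2.convexHull(proj(c,cyl(*p,prof[n])).astype(np.float32)).round().astype(int)
        cv2.polylines(out[i],[h],True,(0,0,255))
cv2.imwrite('pics/o.png',np.hstack([cv2.resize(out[0][260:480,180:340],None,fx=2.4,fy=2.4),cv2.resize(out[1][160:270,350:520],None,fx=2.4,fy=2.4,).__class__((528,408,3),dtype=np.uint8)*0+cv2.copyMakeBorder(cv2.resize(out[1][160:270,350:520],None,fx=2.4,fy=2.4),0,264,0,0,cv2.BORDER_CONSTANT)]))
E
```

```text
rack [(array([0.49482648, 0.23346366, 0.11070139]), np.float64(139.38039215686274)), (array([0.4968709 , 0.23233289, 0.11017558]), np.float64(196.0941176470588)), (array([0.49606555, 0.23282003, 0.10865535]), np.float64(422.8666666666667))]
mill [ 0.5205 -0.1319] 115
mill [ 0.521  -0.1286] 44
mill [ 0.5199 -0.1298] 198
shaker [ 0.542  -0.1985] 40
shaker [ 0.5462 -0.1997] 26
shaker [ 0.5436 -0.1987] 134
cup [ 0.5659 -0.2671] 60
cup [ 0.5688 -0.2657] 69
cup [ 0.5669 -0.2668] 155
jar [ 0.5902 -0.3347] 48
jar [ 0.592  -0.3351] 33
jar [ 0.5907 -0.3349] 105
```

View pics/o.png

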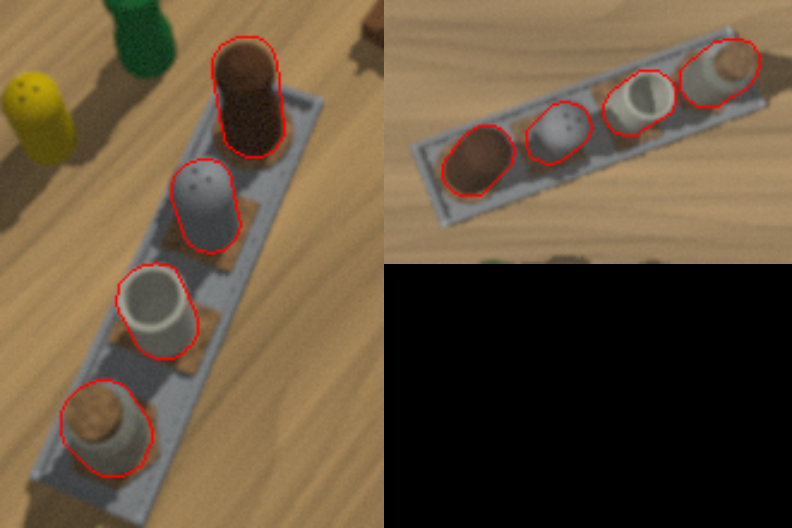

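```bash
cat >> h.py <<'E'
from scipy.spatial.transform import Rotation as Rn
def plan(s,tgt,jaw=None):
    """tgt TCP xyz, jaw yaw (rad, mod pi) -> tool axes, turn needed (units) and shift in units after turn"""
    R=Rn.from_quat(s['tcp_rot']).as_matrix()
    print('t',round(s['clock'],2),'pos',s['ee_pos'].round(4),'gap',round(s['finger_gap'],4),'F',s['wrist_force'].round(1),'q',s['joint_positions'].round(2))
    print('x',R[:,0].round(3),'z yaw',round(np.arctan2(R[1,2],R[0,2]),3))
    if jaw is not None:
        zc,ss=np.cos(jaw),np.sin(jaw); z=np.array([zc,ss,0]); 
        if z@R[:,2]<0:z=-z
        x=np.array([0,0,-1.]); Rt=np.c_[x,np.cross(z,x),z]
        rv=Rn.from_matrix(R.T@Rt).as_rotvec()/(np.pi/2); print('turn units',rv.round(3)); R2=Rt
    else: R2=R
    d=np.array(tgt)-s['ee_pos']
    print('shift now-axes',(R.T@d/.05).round(2),'after turn',(R2.T@d/.05).round(2))
E
python3 - <<'E'
from h import *
from plant import telemetry
import pickle
S,T=pickle.load(open('c.pkl','rb'))
print(back(S,[[480,100],[605,103],[465,50]],0).round(3), back(T,[[52,240],[0,190],[85,122],[323,219]],0).round(3))
plan(telemetry.sense(),[.520,-.130,.19],.332)
E
```

```text
[[0.506 0.55  0.   ]
 [0.736 0.735 0.   ]
 [0.385 0.693 0.   ]] [[ 0.522  0.539  0.   ]
 [ 0.629  0.653  0.   ]
 [ 0.771  0.486  0.   ]
 [ 0.549 -0.008  0.   ]]
t 2.1 pos [0.1863 0.6227 0.1867] gap 0.087 F [ 1.1  0.1 -0.1] q [-1.38  0.33  0.04  1.47 -0.01  1.34 -0.06]
x [-0. -0. -1.] z yaw 1.28
turn units [ 0.604 -0.     0.   ]
shift now-axes [ -0.06 -10.71 -12.51] after turn [ -0.07 -16.41   1.4 ]
```

Request:
play_rows(
  deltas="0 -.6 -.7 0 0 0 87;0 -.7 -.8 0 0 0 87;0 -.7 -.8 0 0 0 87;0 -.7 -.8 0 0 0 87;0 -.7 -.8 0 0 0 87;0 -.7 -.8 0 0 0 87;0 -.7 -.8 0 0 0 87;0 -.7 -.8 0 0 0 87;0 -.7 -.8 0 0 0 87;0 -.7 -.8 0 0 0 87;0 -.7 -.8 0 0 0 87;0 -.7 -.8 0 0 0 87",
)

```text
clock: 3.6
ee_pos: [0.4483, 0.047, 0.1871]
tcp_rot: [-0.422, 0.567, 0.422, 0.568]
wrist_force: [0.8, 0.3, -0.7]
finger_gap: 0.0871
```

Request:
play_rows(
  deltas="0 -.7 -.8 0 0 0 87;0 -.7 -.8 0 0 0 87;0 -.7 -.8 0 0 0 87;0 0 0 .1 0 0 87;0 0 0 .1 0 0 87;0 0 0 .1 0 0 87;0 0 0 .1 0 0 87;0 0 0 .1 0 0 87;0 0 0 .1 0 0 87;0 0 0 0 0 0 87;0 0 0 0 0 0 87",
)

```text
clock: 4.97
ee_pos: [0.5139, -0.0964, 0.1869]
tcp_rot: [-0.12, 0.697, 0.12, 0.697]
wrist_force: [1.0, 0.2, 0.6]
finger_gap: 0.0871
```

```bash
python3 - <<'E'
from h import *
from plant import telemetry
plan(telemetry.sense(),[.520,-.130,.19],.332)
E
```

```text
t 4.97 pos [ 0.5139 -0.0964  0.1869] gap 0.0871 F [1.  0.2 0.6] q [-0.74  0.07  0.89  1.81 -0.06  1.29  0.51]
x [ 0.  0. -1.] z yaw 0.341
turn units [ 0.006  0.    -0.   ]
shift now-axes [-0.06 -0.67 -0.11] after turn [-0.06 -0.68 -0.1 ]
```

Request:
play_rows(
  deltas="0 -.4 -.05 0 0 0 87;0 -.28 -.05 0 0 0 87;.5 0 0 0 0 0 87;.6 0 0 0 0 0 87;.6 0 0 0 0 0 87;.6 0 0 0 0 0 87;.3 0 0 0 0 0 87;.17 0 0 0 0 0 87;0 0 0 0 0 0 87",
)

```text
clock: 6.1
ee_pos: [0.5206, -0.1303, 0.0484]
tcp_rot: [-0.119, 0.697, 0.119, 0.697]
wrist_force: [0.4, -0.5, 0.5]
finger_gap: 0.087
```

Request:
play_rows(
  deltas="0 0 0 0 0 0 28;0 0 0 0 0 0 28;0 0 0 0 0 0 28;0 0 0 0 0 0 28;0 0 0 0 0 0 28;0 0 0 0 0 0 28;0 0 0 0 0 0 28;0 0 0 0 0 0 28",
)

```text
clock: 7.1
ee_pos: [0.5205, -0.1302, 0.0483]
tcp_rot: [-0.119, 0.697, 0.119, 0.697]
wrist_force: [0.7, 0.4, -0.2]
finger_gap: 0.0372
```

```bash
python3 - <<'E'
from h import *
from plant import telemetry,eyes
s=telemetry.sense();print(s['ee_pos'],s['finger_gap'])
grab(eyes,'scene','pics/s1.png')
E
```

```text
[ 0.52049881 -0.13017338  0.04827583] 0.03715255294582126
```

View pics/s1.png

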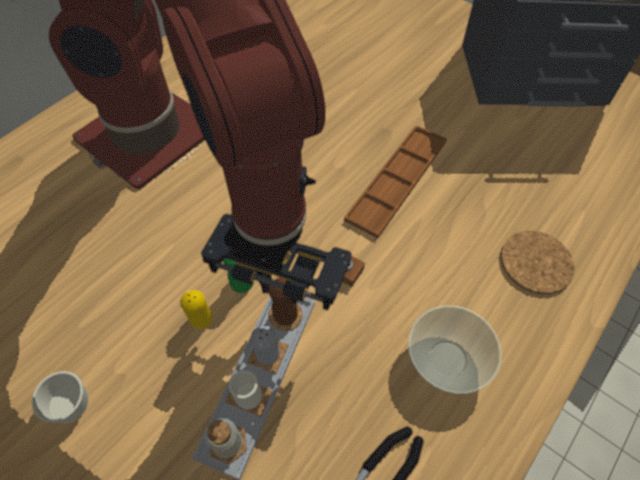

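Request:
play_rows(
  deltas="0 0 0 0 0 0 25;0 0 0 0 0 0 25;0 0 0 0 0 0 25;0 0 0 0 0 0 25;0 0 0 0 0 0 25",
)

```text
clock: 7.78
ee_pos: [0.5205, -0.1302, 0.0483]
tcp_rot: [-0.119, 0.697, 0.119, 0.697]
wrist_force: [0.6, 1.0, 1.4]
finger_gap: 0.0374
```

Request:
play_rows(
  deltas="-.2 0 0 0 0 0 25;-.4 0 0 0 0 0 25;-.5 0 0 0 0 0 25;-.5 0 0 0 0 0 25;-.3 0 0 0 0 0 25;0 0 0 0 0 0 25",
)

```text
clock: 8.52
ee_pos: [0.521, -0.1302, 0.1441]
tcp_rot: [-0.119, 0.696, 0.119, 0.698]
wrist_force: [-0.1, 0.0, -1.2]
finger_gap: 0.0375
```

```bash
python3 - <<'E'
from h import *
from plant import telemetry,eyes
plan(telemetry.sense(),[.5078,.1256,.143],.109)
grab(eyes,'scene','pics/s2.png')
E
```

```text
t 8.53 pos [ 0.521  -0.1302  0.1441] gap 0.0375 F [-0.1  0.  -1.2] q [-0.67  0.17  0.93  1.83 -0.15  1.21  0.64]
x [ 0.002  0.    -1.   ] z yaw 0.338
turn units [ 0.146  0.001 -0.   ]
shift now-axes [0.02 4.91 1.45] after turn [0.02 5.11 0.29]
```

View pics/s2.png

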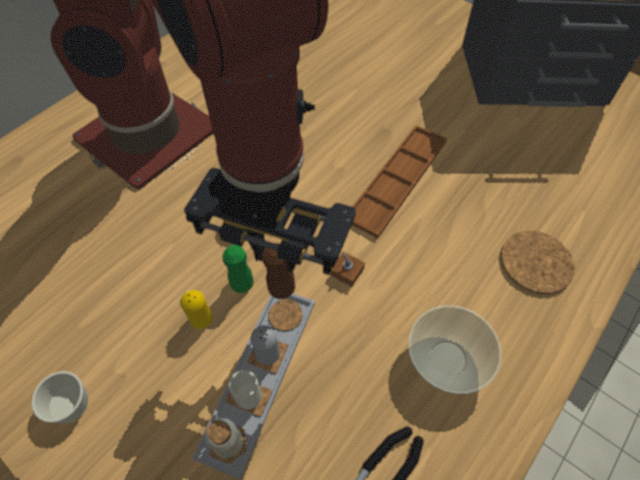

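Request:
play_rows(
  deltas="0 0 0 .07 0 0 25;0 0 0 .07 0 0 25;0 .5 .03 0 0 0 25;0 .8 .04 0 0 0 25;0 .8 .05 0 0 0 25;0 .8 .05 0 0 0 25;0 .8 .05 0 0 0 25;0 .8 .04 0 0 0 25;0 .5 .03 0 0 0 25;0 .1 0 0 0 0 25;0 0 0 0 0 0 25;0 0 0 0 0 0 25",
)

```text
clock: 10.07
ee_pos: [0.505, 0.1233, 0.143]
tcp_rot: [-0.041, 0.706, 0.041, 0.706]
wrist_force: [-0.1, -0.1, -1.7]
finger_gap: 0.0374
```

```bash
python3 - <<'E'
from h import *
from plant import telemetry,eyes
plan(telemetry.sense(),[.5078,.1256,.0475],.109)
a=grab(eyes,'scene','pics/s3.png');b=grab(eyes,'top','pics/t3.png')
E
```

```text
t 10.07 pos [0.505  0.1233 0.143 ] gap 0.0374 F [-0.1 -0.1 -1.7] q [-1.05  0.1   0.78  1.87 -0.08  1.2  -0.13]
x [-0. -0. -1.] z yaw 0.116
turn units [ 0.004 -0.     0.   ]
shift now-axes [1.91 0.04 0.06] after turn [1.91 0.04 0.06]
```

View pics/s3.png

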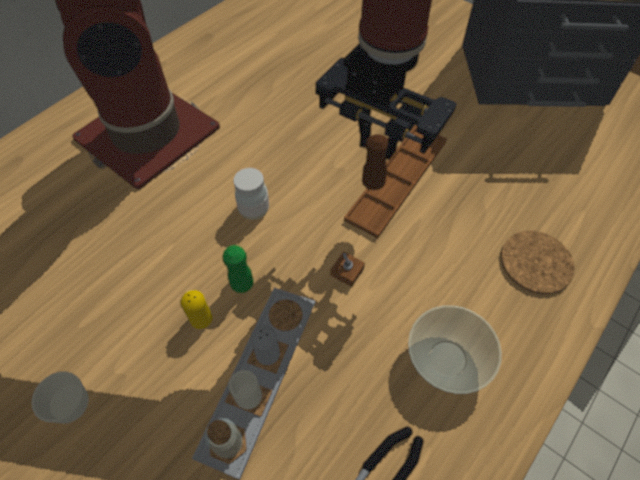

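Request:
play_rows(
  deltas=".3 .04 .06 0 0 0 25;.4 0 0 0 0 0 25;.4 0 0 0 0 0 25;.4 0 0 0 0 0 25;.2 0 0 0 0 0 25;.1 0 0 0 0 0 25;.06 0 0 0 0 0 25;.03 0 0 0 0 0 25;0 0 0 0 0 0 25;0 0 0 0 0 0 25",
)

```text
clock: 11.42
ee_pos: [0.5079, 0.1272, 0.049]
tcp_rot: [-0.041, 0.706, 0.042, 0.706]
wrist_force: [0.4, 0.5, -1.5]
finger_gap: 0.0372
```

```bash
python3 - <<'E'
from h import *
from plant import telemetry,eyes
plan(telemetry.sense(),[.5078,.1256,.0475],.109)
a=grab(eyes,'scene','pics/s4.png');
cv2.imwrite('pics/s4c.png',cv2.resize(a['pixels'][70:270,260:480,::-1],None,fx=3,fy=3,interpolation=cv2.INTER_CUBIC)[:600])
E
```

```text
t 11.43 pos [0.5079 0.1272 0.049 ] gap 0.0372 F [ 0.4  0.5 -1.5] q [-1.    0.24  0.76  1.96 -0.19  1.01 -0.03]
x [ 0.  0. -1.] z yaw 0.118
turn units [ 0.006  0.    -0.   ]
shift now-axes [ 0.03 -0.03 -0.01] after turn [ 0.03 -0.03 -0.01]
```

View pics/s4c.png

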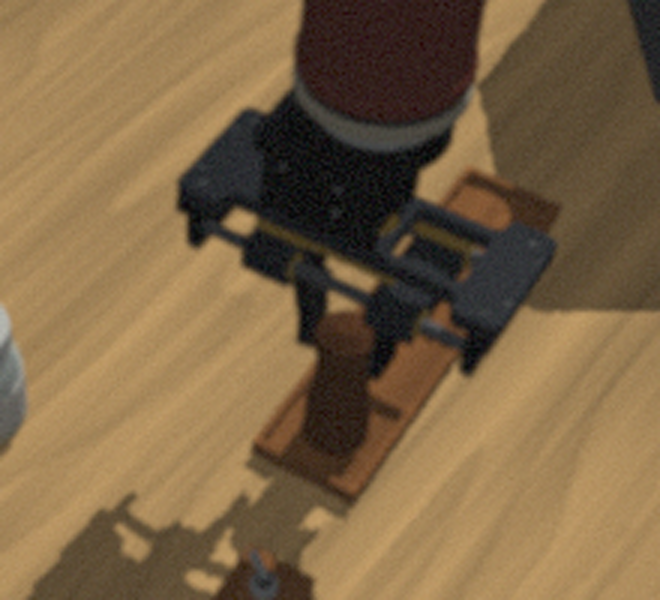

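Request:
play_rows(
  deltas=".02 0 0 0 0 0 25;.01 0 0 0 0 0 25;0 0 0 0 0 0 25;0 0 0 0 0 0 25",
)

```text
clock: 11.98
ee_pos: [0.5077, 0.1271, 0.0473]
tcp_rot: [-0.042, 0.706, 0.042, 0.706]
wrist_force: [0.8, -0.2, -1.3]
finger_gap: 0.0375
```

Request:
play_rows(
  deltas=".01 0 0 0 0 0 25;0 0 0 0 0 0 25;0 0 0 0 0 0 25",
)

```text
clock: 12.35
ee_pos: [0.508, 0.1272, 0.0471]
tcp_rot: [-0.041, 0.706, 0.042, 0.706]
wrist_force: [-1.4, -0.2, 6.4]
finger_gap: 0.0374
```

Request:
play_rows(
  deltas="0 0 0 0 0 0 70;0 0 0 0 0 0 70;0 0 0 0 0 0 70;0 0 0 0 0 0 70;0 0 0 0 0 0 70;-.1 0 0 0 0 0 70;-.5 0 0 0 0 0 80;-.8 0 0 0 0 0 87;-.8 0 0 0 0 0 87;-.6 0 0 0 0 0 87;0 0 0 0 0 0 87",
)

```text
clock: 13.72
ee_pos: [0.5091, 0.1275, 0.1892]
tcp_rot: [-0.041, 0.705, 0.042, 0.707]
wrist_force: [0.2, -0.7, -0.2]
finger_gap: 0.0867
```

```bash
python3 - <<'E'
from h import *
from plant import telemetry,eyes
plan(telemetry.sense(),[.5436,-.1987,.187],.332)
a=grab(eyes,'scene','pics/s5.png');
E
```

```text
t 13.72 pos [0.5091 0.1275 0.1892] gap 0.0867 F [ 0.2 -0.7 -0.2] q [-1.07  0.07  0.79  1.8  -0.05  1.29 -0.15]
x [ 0.004  0.003 -1.   ] z yaw 0.117
turn units [-0.137  0.003 -0.001]
shift now-axes [ 0.03 -6.56 -0.08] after turn [ 0.04 -6.39 -1.47]
```

View pics/s5.png

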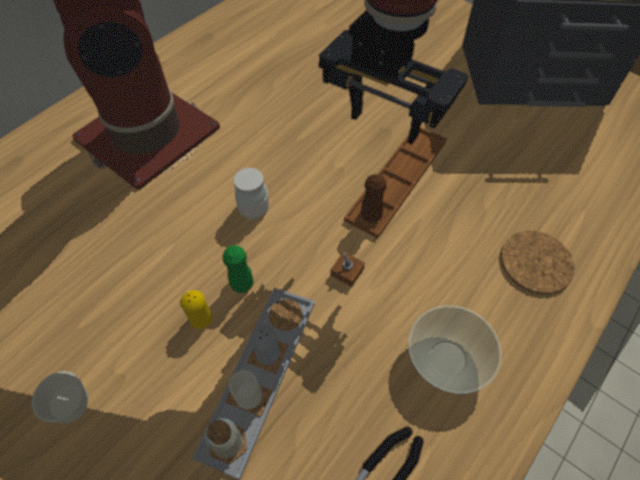

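Request:
play_rows(
  deltas="0 0 0 -.07 0 0 87;0 0 0 -.067 0 0 87;0 -.5 -.1 0 0 0 87;0 -.9 -.2 0 0 0 87;0 -.9 -.2 0 0 0 87;0 -.9 -.2 0 0 0 87;0 -.9 -.2 0 0 0 87;0 -.9 -.2 0 0 0 87;0 -.8 -.2 0 0 0 87;0 -.5 -.15 0 0 0 87;0 0 0 0 0 0 87;0 0 0 0 0 0 87",
)

```text
clock: 15.28
ee_pos: [0.5418, -0.1934, 0.1859]
tcp_rot: [-0.117, 0.698, 0.117, 0.697]
wrist_force: [-1.6, -0.6, 0.2]
finger_gap: 0.0869
```

```bash
python3 - <<'E'
from h import *
from plant import telemetry,eyes
plan(telemetry.sense(),[.5436,-.1987,.0333],.332)
E
```

```text
t 15.28 pos [ 0.5418 -0.1934  0.1859] gap 0.0869 F [-1.6 -0.6  0.2] q [-0.57  0.27  1.    1.69 -0.23  1.31  0.81]
x [-0.001  0.    -1.   ] z yaw 0.333
turn units [ 0.001 -0.001 -0.001]
shift now-axes [ 3.05 -0.12  0.  ] after turn [ 3.05 -0.11  0.  ]
```

Request:
play_rows(
  deltas=".4 -.12 0 0 0 0 87;.6 0 0 0 0 0 87;.7 0 0 0 0 0 87;.6 0 0 0 0 0 87;.4 0 0 0 0 0 80;.2 0 0 0 0 0 75;.15 0 0 0 0 0 65;0 0 0 0 0 0 45;0 0 0 0 0 0 28;0 0 0 0 0 0 28;0 0 0 0 0 0 28;0 0 0 0 0 0 28",
)

```text
clock: 16.77
ee_pos: [0.5445, -0.2, 0.0347]
tcp_rot: [-0.117, 0.697, 0.117, 0.698]
wrist_force: [0.8, 0.5, 3.6]
finger_gap: 0.0364
```

Request:
play_rows(
  deltas="0 0 0 0 0 0 28;0 0 0 0 0 0 28;0 0 0 0 0 0 28;0 0 0 0 0 0 28",
)

```text
clock: 17.27
ee_pos: [0.5445, -0.2, 0.0346]
tcp_rot: [-0.117, 0.697, 0.117, 0.698]
wrist_force: [1.1, 1.4, 5.4]
finger_gap: 0.0371
```

Request:
play_rows(
  deltas="-.2 0 0 0 0 0 28;-.4 0 0 0 0 0 28;-.5 0 0 0 0 0 28;-.5 0 0 0 0 0 28;-.5 0 0 0 0 0 28;-.2 0 0 0 0 0 28;0 0 0 0 0 0 28;0 0 0 0 0 0 28",
)

```text
clock: 18.27
ee_pos: [0.5435, -0.1997, 0.1485]
tcp_rot: [-0.117, 0.698, 0.117, 0.697]
wrist_force: [0.7, -0.4, -2.0]
finger_gap: 0.0368
```

```bash
python3 - <<'E'
from h import *
from plant import telemetry,eyes
plan(telemetry.sense(),[.4999,.1972,.147],.109)
grab(eyes,'scene','pics/s6.png')
E
```

```text
t 18.27 pos [ 0.5435 -0.1997  0.1485] gap 0.0368 F [ 0.7 -0.4 -2. ] q [-0.53  0.31  0.99  1.73 -0.27  1.25  0.85]
x [-0.001  0.    -1.   ] z yaw 0.333
turn units [ 0.143 -0.001 -0.   ]
shift now-axes [0.03 7.79 1.77] after turn [ 0.03  7.99 -0.  ]
```

View pics/s6.png

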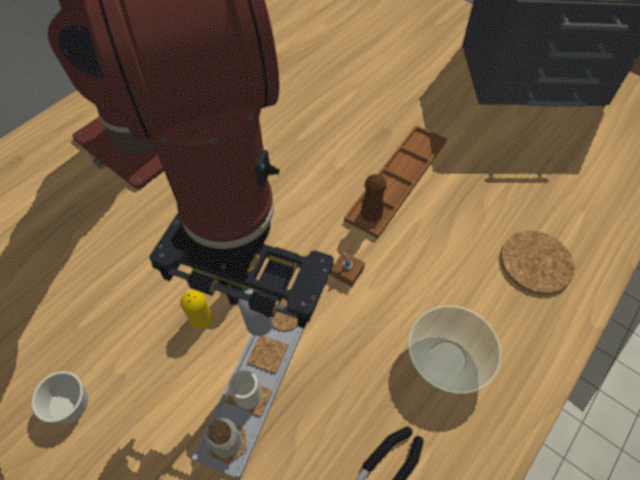

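Request:
play_rows(
  deltas="-.2 0 0 .07 0 0 28;-.3 0 0 .07 0 0 28;0 .6 0 0 0 0 28;0 .9 0 0 0 0 28;0 1 0 0 0 0 28;0 1 0 0 0 0 28;0 1 0 0 0 0 28;0 1 0 0 0 0 28;0 1 0 0 0 0 28;0 .9 0 0 0 0 28;0 .6 0 0 0 0 28;0 0 0 0 0 0 28",
)

```text
clock: 19.82
ee_pos: [0.4978, 0.2, 0.1732]
tcp_rot: [-0.042, 0.706, 0.041, 0.705]
wrist_force: [1.2, -0.8, -0.8]
finger_gap: 0.037
```

Request:
play_rows(
  deltas="0 0 0 0 0 0 28",
)

```text
clock: 19.95
ee_pos: [0.4989, 0.1964, 0.1738]
tcp_rot: [-0.04, 0.706, 0.039, 0.706]
wrist_force: [-0.1, 0.1, -1.3]
finger_gap: 0.0369
```

```bash
python3 - <<'E'
from h import *
from plant import telemetry,eyes
plan(telemetry.sense(),[.4999,.1972,.0345],.109)
a=grab(eyes,'scene','pics/s7.png')
grab(eyes,'top','pics/t7.png')
E
```

```text
t 19.95 pos [0.4989 0.1964 0.1738] gap 0.0369 F [-0.1  0.1 -1.3] q [-1.25  0.13  0.87  1.79 -0.1   1.27 -0.24]
x [-0.001 -0.001 -1.   ] z yaw 0.112
turn units [ 0.002 -0.     0.001]
shift now-axes [2.79 0.02 0.02] after turn [2.79 0.01 0.02]
```

View pics/s7.png

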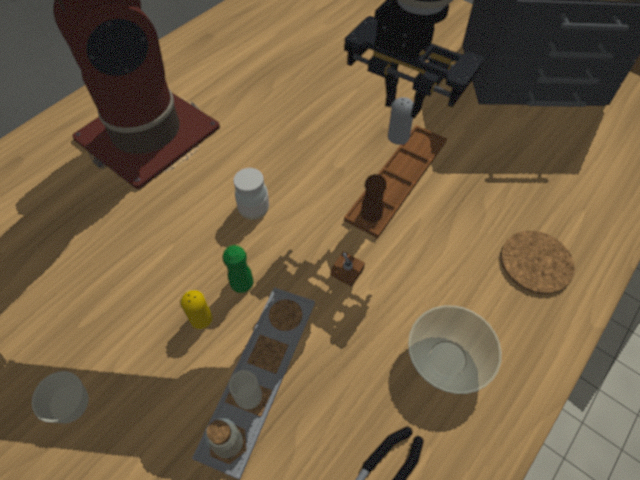

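View pics/t7.png

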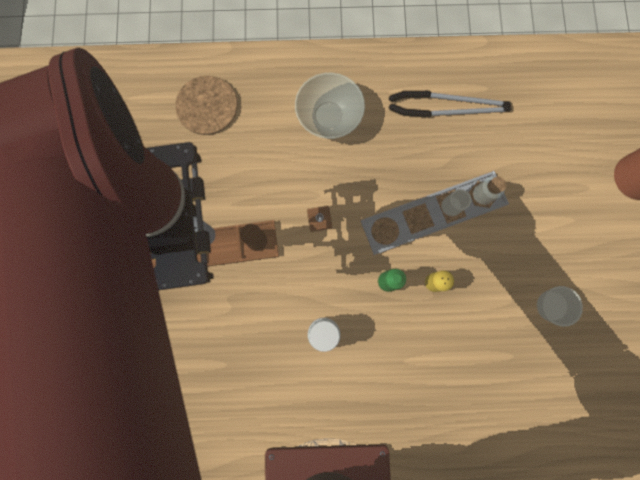

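Request:
play_rows(
  deltas=".4 0 0 0 0 0 28;.6 0 0 0 0 0 28;.6 0 0 0 0 0 28;.5 0 0 0 0 0 28;.3 0 0 0 0 0 28;.2 0 0 0 0 0 28;.1 0 0 0 0 0 28;.06 0 0 0 0 0 28;0 0 0 0 0 0 28;0 0 0 0 0 0 28",
)

```text
clock: 21.3
ee_pos: [0.4992, 0.1976, 0.0366]
tcp_rot: [-0.04, 0.706, 0.04, 0.706]
wrist_force: [0.2, 0.1, -1.9]
finger_gap: 0.0364
```

```bash
python3 - <<'E'
from h import *
from plant import telemetry,eyes
plan(telemetry.sense(),[.4999,.1972,.0336],.109)
a=grab(eyes,'scene','pics/s8.png');
cv2.imwrite('pics/s8c.png',cv2.resize(a['pixels'][70:250,300:480,::-1],None,fx=3,fy=3,interpolation=cv2.INTER_CUBIC)[:600])
E
```

```text
t 21.3 pos [0.4992 0.1976 0.0366] gap 0.0364 F [ 0.2  0.1 -1.9] q [-1.17  0.31  0.82  1.95 -0.27  1.   -0.1 ]
x [ 0.  0. -1.] z yaw 0.113
turn units [ 0.002  0.    -0.   ]
shift now-axes [ 0.06 -0.01  0.01] after turn [ 0.06 -0.01  0.01]
```

View pics/s8c.png

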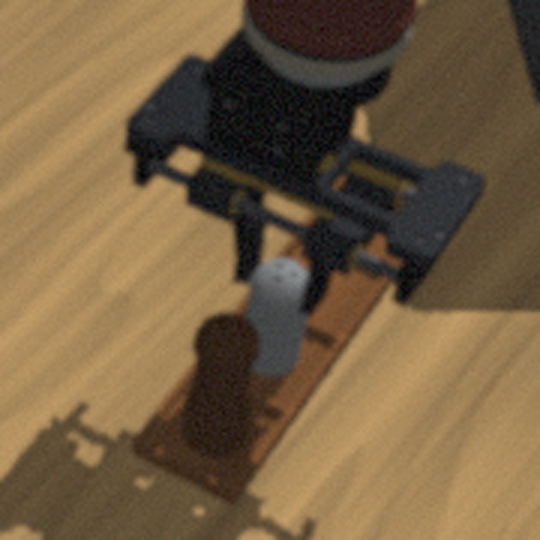

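Request:
play_rows(
  deltas=".03 0 0 0 0 0 28;.02 0 0 0 0 0 28;.01 0 0 0 0 0 28;0 0 0 0 0 0 28;0 0 0 0 0 0 28",
)

```text
clock: 21.98
ee_pos: [0.4992, 0.1976, 0.0335]
tcp_rot: [-0.04, 0.706, 0.04, 0.706]
wrist_force: [-1.2, 0.2, 4.8]
finger_gap: 0.0369
```

Contact at the expected height. Release and retreat.

Request:
play_rows(
  deltas="0 0 0 0 0 0 70;0 0 0 0 0 0 70;0 0 0 0 0 0 70;0 0 0 0 0 0 70;0 0 0 0 0 0 70;-.1 0 0 0 0 0 70;-.5 0 0 0 0 0 80;-.8 0 0 0 0 0 87;-.8 0 0 0 0 0 87;-.6 0 0 0 0 0 87;-.3 0 0 0 0 0 87;0 0 0 0 0 0 87",
)

```text
clock: 23.48
ee_pos: [0.4993, 0.1977, 0.1887]
tcp_rot: [-0.04, 0.706, 0.04, 0.706]
wrist_force: [-0.2, -0.1, -1.0]
finger_gap: 0.0868
```

```bash
python3 - <<'E'
from h import *
from plant import telemetry,eyes
plan(telemetry.sense(),[.5669,-.2668,.187],.332)
a=grab(eyes,'scene','pics/s9.png');
E
```

```text
t 23.48 pos [0.4993 0.1977 0.1887] gap 0.0868 F [-0.2 -0.1 -1. ] q [-1.27  0.12  0.89  1.77 -0.09  1.29 -0.25]
x [ 0.001  0.001 -1.   ] z yaw 0.113
turn units [-0.139  0.001 -0.   ]
shift now-axes [ 0.03 -9.38  0.3 ] after turn [ 0.03 -9.22 -1.75]
```

View pics/s9.png

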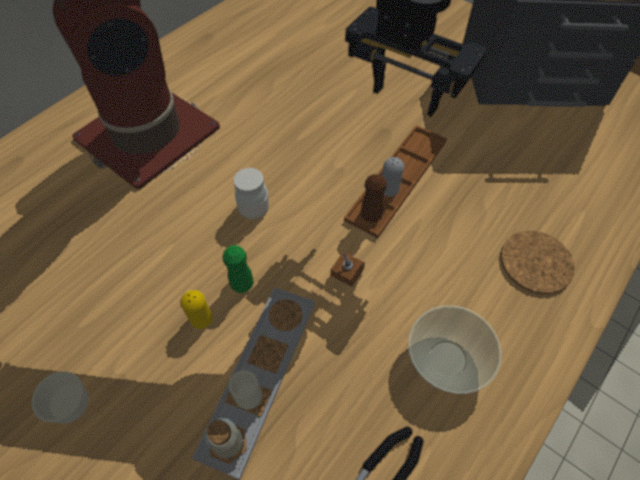

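Request:
play_rows(
  deltas="0 0 0 -.07 0 0 87;0 0 0 -.069 0 0 87;0 -.6 -.1 0 0 0 87;0 -.9 -.17 0 0 0 87;0 -1 -.2 0 0 0 87;0 -1 -.2 0 0 0 87;0 -1 -.2 0 0 0 87;0 -1 -.2 0 0 0 87;0 -1 -.2 0 0 0 87;0 -1 -.2 0 0 0 87;0 -.9 -.15 0 0 0 87;0 -.7 -.13 0 0 0 87",
)

```text
clock: 25.02
ee_pos: [0.5633, -0.2633, 0.1863]
tcp_rot: [-0.116, 0.699, 0.116, 0.697]
wrist_force: [0.0, 0.4, 0.3]
finger_gap: 0.0872
```

Request:
play_rows(
  deltas="0 0 0 0 0 0 87;0 0 0 0 0 0 87",
)

```text
clock: 25.28
ee_pos: [0.5637, -0.2607, 0.1869]
tcp_rot: [-0.116, 0.698, 0.117, 0.697]
wrist_force: [0.3, 0.3, 0.0]
finger_gap: 0.0869
```

```bash
python3 - <<'E'
from h import *
from plant import telemetry,eyes
plan(telemetry.sense(),[.5669,-.2668,.029],.332)
E
```

```text
t 25.27 pos [ 0.5637 -0.2607  0.1869] gap 0.0869 F [0.3 0.3 0. ] q [-0.42  0.42  1.04  1.58 -0.37  1.36  1.  ]
x [-0.002  0.    -1.   ] z yaw 0.331
turn units [-0.001 -0.001 -0.001]
shift now-axes [ 3.16 -0.14  0.03] after turn [ 3.16 -0.14  0.02]
```

Request:
play_rows(
  deltas=".4 -.14 .02 0 0 0 87;.6 0 0 0 0 0 87;.7 0 0 0 0 0 87;.6 0 0 0 0 0 87;.4 0 0 0 0 0 80;.25 0 0 0 0 0 75;.15 0 0 0 0 0 70;.06 0 0 0 0 0 70;0 0 0 0 0 0 50;0 0 0 0 0 0 30;0 0 0 0 0 0 30;0 0 0 0 0 0 30",
)

```text
clock: 26.78
ee_pos: [0.5676, -0.2675, 0.0305]
tcp_rot: [-0.117, 0.697, 0.117, 0.698]
wrist_force: [1.8, 1.5, 5.4]
finger_gap: 0.0381
```

Request:
play_rows(
  deltas="0 0 0 0 0 0 30;0 0 0 0 0 0 30;0 0 0 0 0 0 30;0 0 0 0 0 0 30;0 0 0 0 0 0 30",
)

```text
clock: 27.4
ee_pos: [0.5685, -0.2679, 0.0314]
tcp_rot: [-0.117, 0.697, 0.116, 0.698]
wrist_force: [0.2, 1.4, 7.0]
finger_gap: 0.0302
```

Request:
play_rows(
  deltas="-.2 0 0 0 0 0 30;-.4 0 0 0 0 0 30;-.5 0 0 0 0 0 30;-.6 0 0 0 0 0 30;-.6 0 0 0 0 0 30;-.5 0 0 0 0 0 30;-.2 0 0 0 0 0 30;0 0 0 0 0 0 30;0 0 0 0 0 0 30",
)

```text
clock: 28.52
ee_pos: [0.5669, -0.2672, 0.1794]
tcp_rot: [-0.116, 0.698, 0.117, 0.697]
wrist_force: [0.7, 0.3, 0.5]
finger_gap: 0.0298
```

```bash
python3 - <<'E'
from h import *
from plant import telemetry,eyes
plan(telemetry.sense(),[.4921,.2686,.177],.109)
grab(eyes,'scene','pics/s10.png')
E
```

```text
t 28.52 pos [ 0.5669 -0.2672  0.1794] gap 0.0298 F [0.7 0.3 0.5] q [-0.4   0.44  1.04  1.57 -0.38  1.35  1.01]
x [-0.001  0.    -1.   ] z yaw 0.331
turn units [ 0.142 -0.001 -0.   ]
shift now-axes [ 0.05 10.62  2.07] after turn [ 0.05 10.81 -0.32]
```

View pics/s10.png

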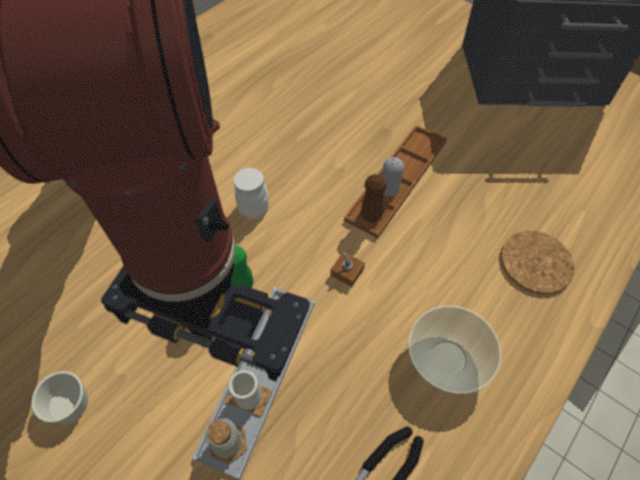

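```bash
python3 - <<'E'
from h import *
from plant import telemetry,eyes,spotter
s=telemetry.sense()
S=grab(eyes,'scene','pics/s11.png');T=grab(eyes,'top','pics/t11.png')
z=.007
for c,k in((S,'S'),(T,'T')):
    L=spotter.trace(c,'cup')
    for d in L[:2]:
        p,f=fit([(c,d['region'])],lambda p:cyl(p[0],p[1],[(.0205,z),(.0205,z+.06)]),[.5669,-.2668],[.01,.01]); print(k,d['p'],d['uv'],p.round(4),f)
A=S['pixels'][:,:,::-1].copy()
R=Rn.from_quat(s['tcp_rot']).as_matrix()
for w in(-.025,0,.025):
    uv=proj(S,[s['ee_pos']+R[:,2]*w])[0]; cv2.circle(A,tuple(uv.round().astype(int)),2,(0,255,255),-1)
cv2.imwrite('pics/s11c.png',cv2.resize(A[240:460,100:340],None,fx=2.5,fy=2.5,interpolation=cv2.INTER_CUBIC))
E
```

```text
S 0.76 [243.8, 386.4] [ 0.5668 -0.2678] 54.77647058823529
T 0.63 [429.5, 216.4] [ 0.5687 -0.2188] 2410.9607843137255
```

View pics/s11c.png

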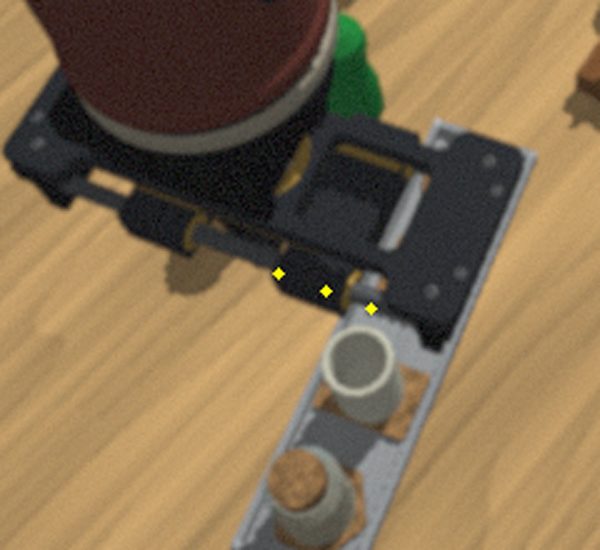

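View pics/t11.png

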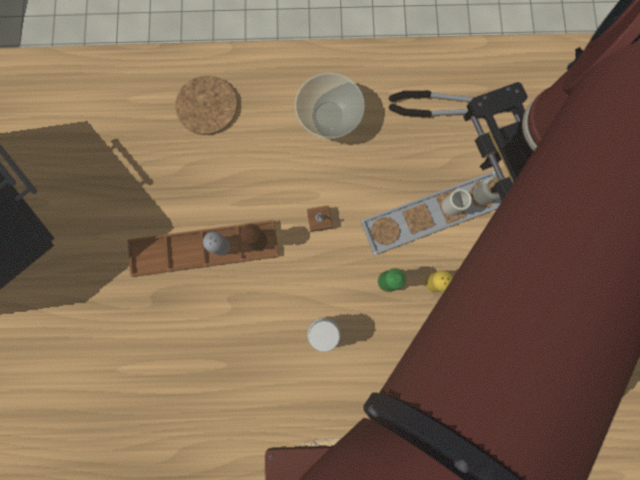

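```bash
python3 - <<'E'
from h import *
import pickle
S,T=pickle.load(open('c.pkl','rb'))
def ov(fn,out,ee,yaw,g,crop,f):
    A=cv2.imread(fn)
    for w in(-g/2,0,g/2):
        for h,col in((0,(0,255,255)),(.0187,(0,255,0)),(.07,(255,0,255))):
            uv=proj(S,[np.array(ee)+[np.cos(yaw)*w,np.sin(yaw)*w,h]])[0]; cv2.circle(A,tuple(uv.round().astype(int)),1,col,-1)
    y0,y1,x0,x1=crop
    return cv2.resize(A[y0:y1,x0:x1],None,fx=f,fy=f,interpolation=cv2.INTER_CUBIC)
a=ov('pics/s9.png','',(.4993,.1977,.1887),.113,.087,(0,130,330,500),3)
b=ov('pics/s11.png','',(.5669,-.2672,.1794),.331,.03,(250,450,130,300),2.5)
H=max(a.shape[0],b.shape[0])
a,b=[cv2.copyMakeBorder(i,0,H-i.shape[0],0,0,cv2.BORDER_CONSTANT) for i in(a,b)]
o=np.hstack([a,b]); print(o.shape); cv2.imwrite('pics/ov.png',cv2.resize(o,None,fx=.84,fy=.84))
E
```

```text
(500, 935, 3)
```

View pics/ov.png

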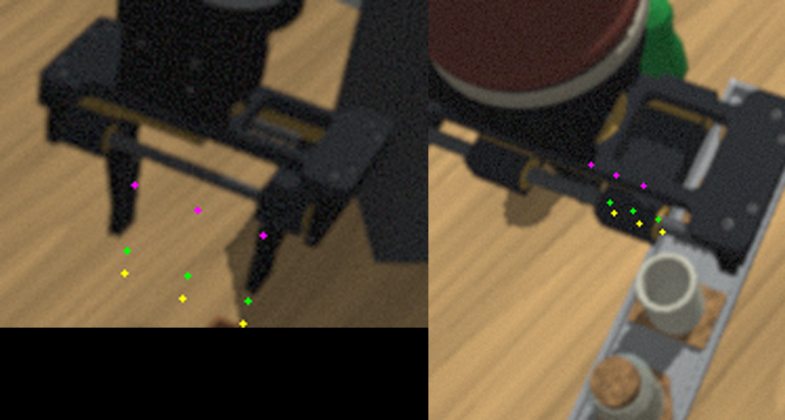

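```bash
cat > chk.py <<'E'
from h import *
from plant import telemetry,eyes,spotter
prof=lambda z:{'mill':[(.021,z),(.021,z+.03),(.02,z+.076),(.02,z+.094),(.014,z+.1)],
'shaker':[(.019,z),(.019,z+.062),(.013,z+.073),(.003,z+.076)],
'jar':[(.022,z),(.022,z+.052),(.015,z+.056),(.015,z+.074)],'cup':[(.0205,z),(.0205,z+.06)]}
def chk(names,z=.006,rack=(.496,.2328,.109)):
    S=grab(eyes,'scene');T=grab(eyes,'top')
    for n,g in names.items():
        vs=[]
        for k,c in(('S',S),('T',T)):
            uv=proj(c,[[*g,.045]])[0]
            L=[d for d in spotter.trace(c,n) if np.hypot(*(d['uv']-uv))<16]
            if L:
                vs.append((c,L[0]['region']))
                p,f=fit(vs[-1:],lambda p:cyl(p[0],p[1],prof(z)[n]),g,[.01,.01]); 
                dx,dy=p-rack[:2];ca,sa=np.cos(rack[2]),np.sin(rack[2])
                print(n,k,p.round(4),'cost',round(f),'rack xy mm',((ca*dx+sa*dy)*1e3).round(1),((-sa*dx+ca*dy)*1e3).round(1))
            else: print(n,k,'not found')
    return S,T
E
python3 - <<'E'
from chk import *
chk({'mill':(.508,.1256),'shaker':(.4999,.1972)})
E
```

```text
mill S [0.5084 0.1241] cost 133 rack xy mm 0.5 -109.4
mill T [0.5068 0.1258] cost 66 rack xy mm -0.9 -107.5
shaker S [0.4989 0.1995] cost 113 rack xy mm -0.8 -33.4
shaker T [0.5006 0.1994] cost 21 rack xy mm 0.9 -33.7
```

Request:
play_rows(
  deltas="0 0 0 0 0 0 87;0 0 0 0 0 0 87;.4 0 0 0 0 0 87;.6 0 0 0 0 0 87;.6 0 0 0 0 0 87;.6 0 0 0 0 0 87;.5 0 0 0 0 0 87;.3 0 0 0 0 0 87;.2 0 0 0 0 0 87;0 0 0 0 0 0 87;0 0 0 0 0 0 87",
)

```text
clock: 30.45
ee_pos: [0.5679, -0.2679, 0.021]
tcp_rot: [-0.117, 0.697, 0.116, 0.698]
wrist_force: [0.1, -0.5, -0.4]
finger_gap: 0.0871
```

Request:
play_rows(
  deltas=".1 0 0 0 0 0 87;.1 0 0 0 0 0 87;0 0 0 0 0 0 87;0 0 0 0 0 0 87",
)

```text
clock: 30.95
ee_pos: [0.5674, -0.2676, 0.0103]
tcp_rot: [-0.117, 0.697, 0.117, 0.697]
wrist_force: [0.1, -0.1, -0.7]
finger_gap: 0.0872
```

```bash
python3 - <<'E'
from h import *
from plant import telemetry,eyes
plan(telemetry.sense(),[.5669,-.2672,.003],.332)
a=grab(eyes,'scene');b=grab(eyes,'top')
cv2.imwrite('pics/s12.png',np.hstack([cv2.resize(a['pixels'][270:470,120:320,::-1],None,fx=2,fy=2),cv2.resize(b['pixels'][100:300,360:560,::-1],None,fx=2,fy=2)]))
E
```

```text
t 30.95 pos [ 0.5674 -0.2676  0.0103] gap 0.0872 F [ 0.1 -0.1 -0.7] q [-0.31  0.6   0.91  1.74 -0.53  1.07  1.12]
x [-0. -0. -1.] z yaw 0.331
turn units [-0. -0.  0.]
shift now-axes [ 0.15  0.01 -0.01] after turn [ 0.15  0.01 -0.01]
```

View pics/s12.png

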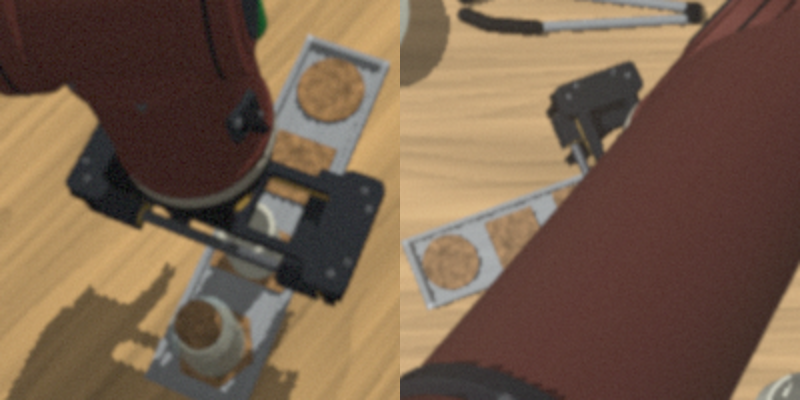

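Request:
play_rows(
  deltas=".08 0 0 0 0 0 87;.06 0 0 0 0 0 87;0 0 0 0 0 0 60;0 0 0 0 0 0 60;0 0 0 0 0 0 60;0 0 0 0 0 0 55;0 0 0 0 0 0 55;0 0 0 0 0 0 55",
)

```text
clock: 32.05
ee_pos: [0.5674, -0.2676, 0.0033]
tcp_rot: [-0.117, 0.697, 0.117, 0.697]
wrist_force: [-0.8, -0.0, 0.5]
finger_gap: 0.0553
```

Request:
play_rows(
  deltas="0 0 0 0 0 0 32;0 0 0 0 0 0 32;0 0 0 0 0 0 32;0 0 0 0 0 0 32;0 0 0 0 0 0 32;0 0 0 0 0 0 32",
)

```text
clock: 32.8
ee_pos: [0.5674, -0.2675, 0.0033]
tcp_rot: [-0.117, 0.697, 0.117, 0.697]
wrist_force: [-0.2, 0.1, -0.7]
finger_gap: 0.0401
```

Request:
play_rows(
  deltas="-.2 0 0 0 0 0 32;-.4 0 0 0 0 0 32;-.6 0 0 0 0 0 32;-.6 0 0 0 0 0 32;-.6 0 0 0 0 0 32;-.5 0 0 0 0 0 32;-.2 0 0 0 0 0 32;0 0 0 0 0 0 32;0 0 0 0 0 0 32",
)

```text
clock: 33.92
ee_pos: [0.567, -0.2672, 0.1574]
tcp_rot: [-0.116, 0.698, 0.117, 0.697]
wrist_force: [0.1, 0.1, -1.2]
finger_gap: 0.04
```

```bash
python3 - <<'E'
from h import *
from plant import telemetry,eyes
plan(telemetry.sense(),[.4921,.2686,.157],.109)
grab(eyes,'scene','pics/s13.png')
E
```

```text
t 33.92 pos [ 0.567  -0.2672  0.1574] gap 0.04 F [ 0.1  0.1 -1.2] q [-0.39  0.46  1.03  1.6  -0.4   1.31  1.02]
x [-0.001  0.    -1.   ] z yaw 0.331
turn units [ 0.141 -0.001 -0.   ]
shift now-axes [1.000e-02 1.062e+01 2.070e+00] after turn [ 1.000e-02  1.082e+01 -3.200e-01]
```

View pics/s13.png

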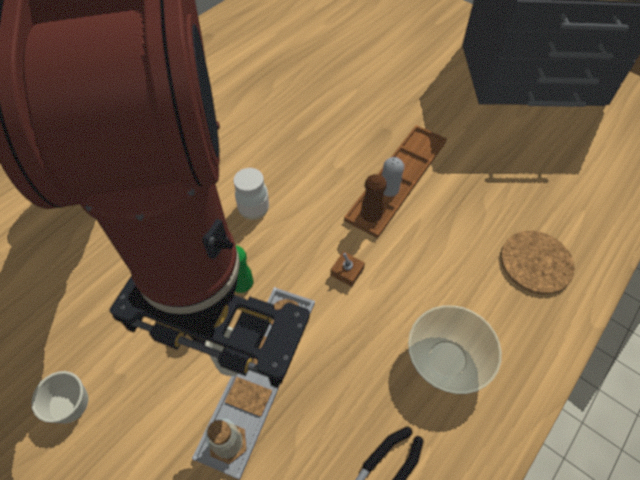

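Request:
play_rows(
  deltas="0 0 0 .07 0 0 32;0 0 0 .071 0 0 32;0 .6 0 0 0 0 32;0 .9 -.03 0 0 0 32;0 1 -.03 0 0 0 32;0 1 -.03 0 0 0 32;0 1 -.03 0 0 0 32;0 1 -.04 0 0 0 32;0 1 -.04 0 0 0 32;0 1 -.04 0 0 0 32;0 1 -.04 0 0 0 32;0 1 -.04 0 0 0 32",
)

```text
clock: 35.48
ee_pos: [0.4986, 0.2045, 0.1578]
tcp_rot: [-0.039, 0.706, 0.039, 0.706]
wrist_force: [1.2, 0.5, -1.4]
finger_gap: 0.0403
```

Request:
play_rows(
  deltas="0 .8 0 0 0 0 32;0 .5 0 0 0 0 32;0 0 0 0 0 0 32;0 0 0 0 0 0 32",
)

```text
clock: 35.98
ee_pos: [0.4928, 0.2656, 0.1581]
tcp_rot: [-0.038, 0.706, 0.038, 0.706]
wrist_force: [-0.1, -0.3, -0.7]
finger_gap: 0.0403
```

```bash
python3 - <<'E'
from h import *
from plant import telemetry,eyes
plan(telemetry.sense(),[.4921,.2686,.0023],.109)
grab(eyes,'scene','pics/s14.png')
E
```

```text
t 35.98 pos [0.4928 0.2656 0.1581] gap 0.0403 F [-0.1 -0.3 -0.7] q [-1.52  0.29  1.13  1.77 -0.27  1.26 -0.21]
x [-0.    -0.001 -1.   ] z yaw 0.108
turn units [-0.001 -0.     0.001]
shift now-axes [ 3.12  0.06 -0.01] after turn [ 3.12  0.06 -0.01]
```

View pics/s14.png

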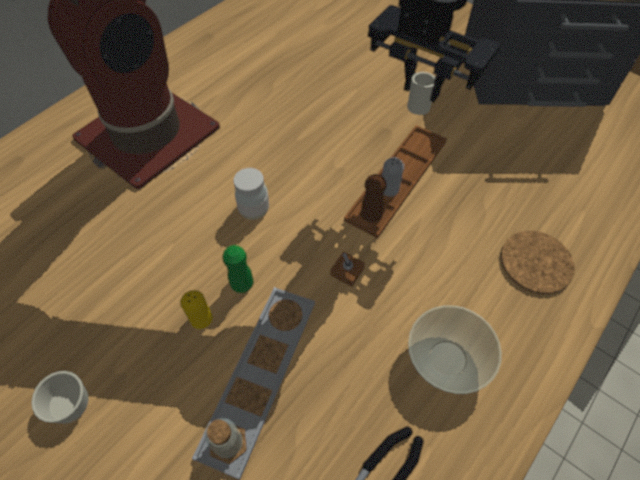

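Request:
play_rows(
  deltas=".4 .06 0 0 0 0 32;.6 0 0 0 0 0 32;.6 0 0 0 0 0 32;.6 0 0 0 0 0 32;.4 0 0 0 0 0 32;.2 0 0 0 0 0 32;.15 0 0 0 0 0 32;.1 0 0 0 0 0 32;0 0 0 0 0 0 32;0 0 0 0 0 0 32",
)

```text
clock: 37.28
ee_pos: [0.4923, 0.2707, 0.0062]
tcp_rot: [-0.039, 0.706, 0.039, 0.706]
wrist_force: [-0.4, -0.2, -0.2]
finger_gap: 0.0405
```

Request:
play_rows(
  deltas=".03 0 0 0 0 0 32;.02 0 0 0 0 0 32;0 0 0 0 0 0 32;0 0 0 0 0 0 32",
)

```text
clock: 37.78
ee_pos: [0.4921, 0.2704, 0.0033]
tcp_rot: [-0.039, 0.706, 0.039, 0.706]
wrist_force: [0.2, -0.4, -0.1]
finger_gap: 0.04
```

Request:
play_rows(
  deltas=".02 0 0 0 0 0 32;.01 0 0 0 0 0 32;0 0 0 0 0 0 32;0 0 0 0 0 0 32",
)

```text
clock: 38.28
ee_pos: [0.4921, 0.2705, 0.0021]
tcp_rot: [-0.039, 0.706, 0.039, 0.706]
wrist_force: [-1.4, -1.1, 5.5]
finger_gap: 0.0404
```

Request:
play_rows(
  deltas="0 0 0 0 0 0 75;0 0 0 0 0 0 75;0 0 0 0 0 0 75;0 0 0 0 0 0 75;0 0 0 0 0 0 75;0 0 0 0 0 0 75;-.3 0 0 0 0 0 80;-.7 0 0 0 0 0 87;-.8 0 0 0 0 0 87;-.8 0 0 0 0 0 87;-.7 0 0 0 0 0 87;-.3 0 0 0 0 0 87",
)

```text
clock: 39.78
ee_pos: [0.493, 0.2706, 0.1842]
tcp_rot: [-0.038, 0.705, 0.039, 0.707]
wrist_force: [-1.0, 0.4, 0.2]
finger_gap: 0.0872
```

```bash
python3 - <<'E'
from chk import *
plan(telemetry.sense(),[.5907,-.3349,.184],.332)
S,T=chk({'cup':(.4921,.2686)})
cv2.imwrite('pics/s15.png',S['pixels'][:,:,::-1])
E
```

```text
t 39.77 pos [0.493  0.2706 0.1842] gap 0.0872 F [-1.   0.4  0.2] q [-1.54  0.27  1.15  1.73 -0.25  1.31 -0.23]
x [ 0.002  0.002 -1.   ] z yaw 0.109
turn units [-0.142  0.002 -0.001]
shift now-axes [ -0.02 -12.25   0.62] after turn [  0.   -12.09  -2.1 ]
cup S [0.4902 0.2705] cost 105 rack xy mm -1.7 38.1
cup T [0.4927 0.2675] cost 78 rack xy mm 0.5 34.9
```

View pics/s15.png

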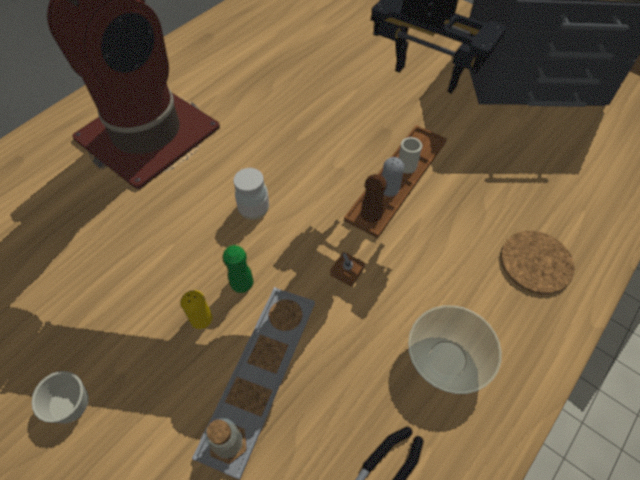

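Cup stands in its bay. Now the jar (last, at pixel 223,437).

Request:
play_rows(
  deltas="0 0 0 -.07 0 0 87;0 0 0 -.072 0 0 87;0 -.6 -.1 0 0 0 87;0 -.9 -.16 0 0 0 87;0 -1 -.17 0 0 0 87;0 -1 -.17 0 0 0 87;0 -1 -.18 0 0 0 87;0 -1 -.18 0 0 0 87;0 -1 -.18 0 0 0 87;0 -1 -.18 0 0 0 87;0 -1 -.18 0 0 0 87;0 -1 -.18 0 0 0 87",
)

```text
clock: 41.48
ee_pos: [0.5667, -0.2085, 0.1807]
tcp_rot: [-0.116, 0.698, 0.116, 0.697]
wrist_force: [0.3, -0.0, 1.0]
finger_gap: 0.0871
```

Request:
play_rows(
  deltas="0 -1 -.17 0 0 0 87;0 -.9 -.15 0 0 0 87;0 -.5 -.08 0 0 0 87;0 0 0 0 0 0 87;0 0 0 0 0 0 87",
)

```text
clock: 42.1
ee_pos: [0.5873, -0.3257, 0.181]
tcp_rot: [-0.116, 0.698, 0.117, 0.697]
wrist_force: [-0.9, 0.8, -0.3]
finger_gap: 0.0872
```

```bash
python3 - <<'E'
from h import *
from plant import telemetry,eyes
plan(telemetry.sense(),[.5907,-.3349,.001],.332)
E
```

```text
t 42.1 pos [ 0.5873 -0.3257  0.181 ] gap 0.0872 F [-0.9  0.8 -0.3] q [-0.26  0.56  1.05  1.45 -0.49  1.41  1.13]
x [-0.001  0.001 -1.   ] z yaw 0.332
turn units [-0.    -0.001 -0.001]
shift now-axes [ 3.6  -0.2   0.01] after turn [ 3.6 -0.2  0. ]
```

Request:
play_rows(
  deltas=".4 -.2 0 0 0 0 87;.6 0 0 0 0 0 87;.7 0 0 0 0 0 87;.7 0 0 0 0 0 87;.5 0 0 0 0 0 87;.3 0 0 0 0 0 87;.2 0 0 0 0 0 87;.12 0 0 0 0 0 87;.06 0 0 0 0 0 80;0 0 0 0 0 0 60;0 0 0 0 0 0 60;0 0 0 0 0 0 60",
)

```text
clock: 43.6
ee_pos: [0.5916, -0.3354, 0.0031]
tcp_rot: [-0.117, 0.697, 0.117, 0.698]
wrist_force: [-0.9, 0.2, 0.3]
finger_gap: 0.0623
```

Request:
play_rows(
  deltas="0 0 0 0 0 0 34;0 0 0 0 0 0 34;0 0 0 0 0 0 34;0 0 0 0 0 0 34;0 0 0 0 0 0 34;0 0 0 0 0 0 34",
)

```text
clock: 44.35
ee_pos: [0.5914, -0.3353, 0.0028]
tcp_rot: [-0.117, 0.697, 0.117, 0.697]
wrist_force: [-0.0, 0.8, 0.2]
finger_gap: 0.0436
```

Gap 43.6 mm matches the jar's 44 mm body. Lift.

Request:
play_rows(
  deltas="-.2 0 0 0 0 0 34;-.4 0 0 0 0 0 34;-.6 0 0 0 0 0 34;-.6 0 0 0 0 0 34;-.6 0 0 0 0 0 34;-.5 0 0 0 0 0 34;-.2 0 0 0 0 0 34;0 0 0 .07 0 0 34;0 0 0 .072 0 0 34;0 0 0 0 0 0 34",
)

```text
clock: 45.6
ee_pos: [0.5912, -0.3352, 0.1576]
tcp_rot: [-0.039, 0.706, 0.039, 0.706]
wrist_force: [-0.2, -0.5, -0.7]
finger_gap: 0.0432
```

```bash
python3 - <<'E'
from h import *
from plant import telemetry,eyes
plan(telemetry.sense(),[.4843,.3402,.157],.109)
grab(eyes,'scene','pics/s16.png')
E
```

```text
t 45.6 pos [ 0.5912 -0.3352  0.1576] gap 0.0432 F [-0.2 -0.5 -0.7] q [-0.25  0.62  1.08  1.46 -0.54  1.39  0.95]
x [-0.001 -0.    -1.   ] z yaw 0.11
turn units [ 0.001 -0.     0.   ]
shift now-axes [ 1.000e-02  1.366e+01 -6.400e-01] after turn [ 1.000e-02  1.366e+01 -6.600e-01]
```

View pics/s16.png

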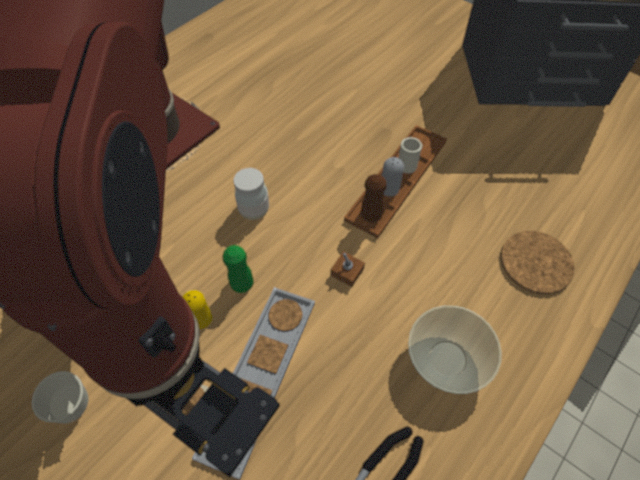

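Request:
play_rows(
  deltas="0 .5 0 0 0 0 34;0 .8 -.04 0 0 0 34;0 1 -.05 0 0 0 34;0 1 -.05 0 0 0 34;0 1 -.05 0 0 0 34;0 1 -.05 0 0 0 34;0 1 -.05 0 0 0 34;0 1 -.05 0 0 0 34;0 1 -.05 0 0 0 34;0 1 -.05 0 0 0 34;0 1 -.05 0 0 0 34;0 .9 -.05 0 0 0 34",
)

```text
clock: 47.15
ee_pos: [0.5026, 0.2203, 0.1579]
tcp_rot: [-0.04, 0.706, 0.04, 0.706]
wrist_force: [0.3, -0.7, -0.8]
finger_gap: 0.0434
```

Request:
play_rows(
  deltas="0 .7 -.04 0 0 0 34;0 .6 -.04 0 0 0 34;0 .6 -.03 0 0 0 34;0 .5 0 0 0 0 34;0 0 0 0 0 0 34;0 0 0 0 0 0 34",
)

```text
clock: 47.9
ee_pos: [0.4851, 0.3359, 0.1578]
tcp_rot: [-0.039, 0.706, 0.038, 0.706]
wrist_force: [-0.3, -0.6, -1.0]
finger_gap: 0.0434
```

```bash
python3 - <<'E'
from h import *
from plant import telemetry,eyes
plan(telemetry.sense(),[.4843,.3402,.0018],.109)
grab(eyes,'scene','pics/s17.png')
E
```

```text
t 47.9 pos [0.4851 0.3359 0.1578] gap 0.0434 F [-0.3 -0.6 -1. ] q [-1.61  0.44  1.21  1.7  -0.42  1.3  -0.21]
x [ 0.    -0.001 -1.   ] z yaw 0.109
turn units [-0.     0.     0.001]
shift now-axes [ 3.12  0.09 -0.01] after turn [ 3.12  0.09 -0.01]
```

View pics/s17.png

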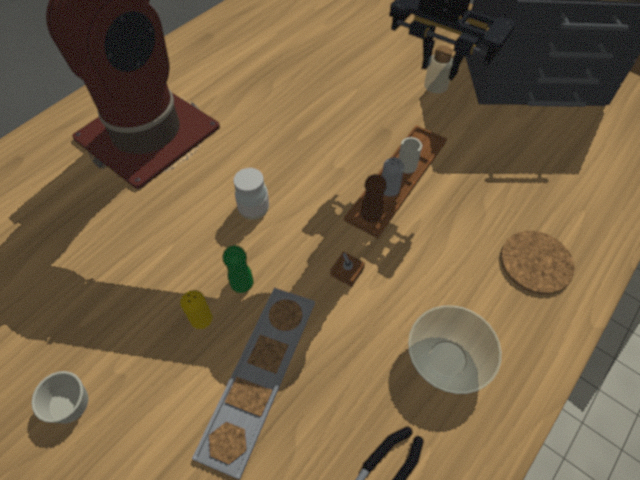

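Request:
play_rows(
  deltas=".4 .09 0 0 0 0 34;.6 0 0 0 0 0 34;.6 0 0 0 0 0 34;.6 0 0 0 0 0 34;.4 0 0 0 0 0 34;.2 0 0 0 0 0 34;.15 0 0 0 0 0 34;.1 0 0 0 0 0 34;0 0 0 0 0 0 34;0 0 0 0 0 0 34",
)

```text
clock: 49.2
ee_pos: [0.4844, 0.3417, 0.0057]
tcp_rot: [-0.039, 0.706, 0.039, 0.706]
wrist_force: [0.0, 0.2, -1.7]
finger_gap: 0.0431
```

Request:
play_rows(
  deltas=".03 0 0 0 0 0 34;.02 0 0 0 0 0 34;0 0 0 0 0 0 34;0 0 0 0 0 0 34",
)

```text
clock: 49.7
ee_pos: [0.4841, 0.3415, 0.0028]
tcp_rot: [-0.039, 0.706, 0.039, 0.706]
wrist_force: [-0.0, -0.1, -1.5]
finger_gap: 0.0432
```

Request:
play_rows(
  deltas=".02 0 0 0 0 0 34;.01 0 0 0 0 0 34;0 0 0 0 0 0 34;0 0 0 0 0 0 34",
)

```text
clock: 50.2
ee_pos: [0.4842, 0.3415, 0.0017]
tcp_rot: [-0.039, 0.706, 0.039, 0.706]
wrist_force: [-1.7, -0.1, 4.9]
finger_gap: 0.0432
```

Request:
play_rows(
  deltas="0 0 0 0 0 0 75;0 0 0 0 0 0 75;0 0 0 0 0 0 75;0 0 0 0 0 0 75;0 0 0 0 0 0 75;0 0 0 0 0 0 75;-.3 0 0 0 0 0 80;-.7 0 0 0 0 0 87;-.8 0 0 0 0 0 87;-.8 0 0 0 0 0 87;-.7 0 0 0 0 0 87;0 0 0 0 0 0 87",
)

```text
clock: 51.7
ee_pos: [0.4858, 0.342, 0.1696]
tcp_rot: [-0.037, 0.705, 0.04, 0.707]
wrist_force: [0.3, -0.5, -0.2]
finger_gap: 0.087
```

```bash
python3 - <<'E'
from chk import *
S,T=chk({'mill':(.508,.1256),'shaker':(.4999,.1972),'cup':(.4921,.2686),'jar':(.484,.341)})
a=cv2.resize(S['pixels'][90:260,330:480,::-1],None,fx=2.6,fy=2.6);b=cv2.resize(T['pixels'][180:320,60:300,::-1],None,fx=1.6,fy=1.6)
b=cv2.copyMakeBorder(b,0,a.shape[0]-b.shape[0],0,0,cv2.BORDER_CONSTANT)
cv2.imwrite('pics/s18.png',np.hstack([a,b]))
print(telemetry.sense()['ee_pos'])
E
```

```text
mill S [0.5088 0.1235] cost 175 rack xy mm 0.8 -110.0
mill T [0.5073 0.1253] cost 67 rack xy mm -0.5 -108.1
shaker S [0.4984 0.2003] cost 112 rack xy mm -1.2 -32.6
shaker T [0.5009 0.1994] cost 20 rack xy mm 1.3 -33.7
cup S [0.4908 0.2685] cost 128 rack xy mm -1.3 36.1
cup T [0.4919 0.2692] cost 52 rack xy mm -0.2 36.7
jar S [0.4826 0.341 ] cost 123 rack xy mm -1.5 109.0
jar T [0.4853 0.3409] cost 45 rack xy mm 1.1 108.6
[0.48398895 0.34129341 0.16585629]
```

View pics/s18.png

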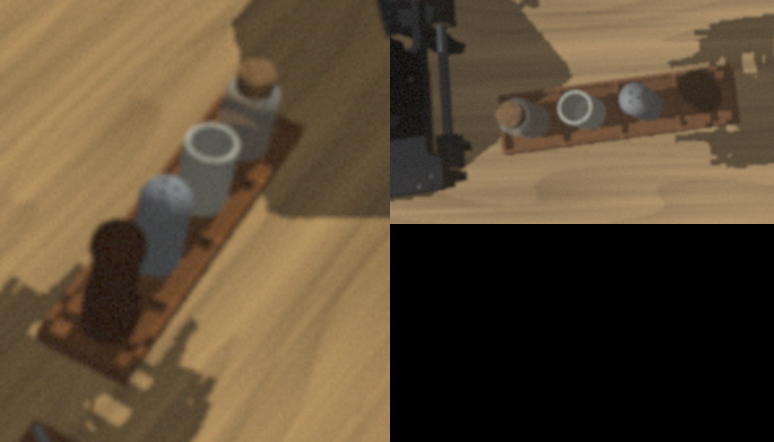

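All four stand upright, each within about 4 mm of its bay centre, and the gripper is clear. Handing in.

```bash
python3 -c "
from plant import workorder
print(workorder.close_job())"
```

```text
the job is handed in; nothing more can be done
None
```

All four containers are in the rack in reverse order, and I handed the job in at about 52 s of the 117 s allowed. From the right end of the rack they are mill, shaker, cup, jar.

**Last check:** I fitted each container's outline in both camera views. All four stood upright and within about 4 mm of their bay centres. The shaker was furthest off, 2 to 3 mm along the row. Each touched the rack floor with about 5 to 6 N before I let go. The fingers were open and raised clear at the end.

**What went wrong on the way:**
- **Fingertips too high:** they sat roughly 3 cm higher than the reported TCP position. I estimated this from one picture, and the grasps agreed with it.
- **Mill and shaker:** both were gripped near the top (mill head, top of the shaker) rather than at the heights given. Both carried and set down normally.
- **Cup:** the first grasp slipped off its rim and the cup stayed standing. I gripped about 28 mm lower on the second try, and used the same height for the jar.

The green mill and yellow shaker were not moved. The hand-in call gave no verdict.

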